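Shut the UV box and hold its two enabling keys

ROBOT

A 6-joint arm with a two-finger parallel gripper is mounted at the origin on a cart in front of the work surface, level with it; the furniture and walls round the work are solid. World frame = base frame: x ahead of the robot, y to its left, z up, the work surface at z = 0. Lengths are in m, angles in rad, forces in N, time in s.
With the tool pointing down it reaches from about 0.3 to 0.75 m from the base axis. Payload 8.5 kg.
Tool frame: the origin (TCP) lies at the centre of the arm's flange, where the gripper is bolted on; the fingertips stand 166 mm ahead of it and the grasp point (between the pads) lies 147 mm ahead of it; z points along the fingers, y is the direction in which the jaws open and shut (so a half turn about z gives the same grasp; the last joint's range is limited). The gripper opens to 88 mm and grips with 3 to 60 N. Pads are 18 mm wide; open, the fingers measure 123 mm over their backs; the gripper's body (75 mm by 187 mm) begins 45 mm behind the grasp point.
Start: joints at [0.955, 0.381, 1.297, -0, 1.464, -0.215], TCP at [0.215, 0.506, 0.405] pointing down, gripper open.
Joint ranges: [-3.11, 3.11], [-0.89, 2.33], [0.22, 2.48], [-1.42, 4.56], [0.17, 2.85], [-2.88, 2.88]. Speed limits (rad/s): [2.39, 2.39, 3.14, 3.14, 3.14, 3.14].

INTERFACE

Orientations are given as a unit quaternion [w, x, y, z].
In Python, from rig import bot gives the robot as it stands. The module is installed in compiled form; this text tells all that it offers.
- The arm moves only by the tool send_rows, never from a script. Its argument "motion" is a list that holds one entry, the list of rows, each a list of 7 numbers: the shift along the world's x, y, z in m, then the turn, a rotation vector about the world's x, y, z in degrees, then the closure, from -1 (fully open) to 1 (shut). In form: [[[dx, dy, dz, ax, ay, az, gripper], ...]]. A call has 1 to 10 rows; each row is the pose to reach, as a shift and turn from the pose commanded when the call began; what a row does not reach only later rows make up. A row lasts 1/12 s, in which the tool goes at most 41.7 mm and 7.16 degrees, less where a joint would pass 70% of its speed; a pose out of reach is approached as far as the arm can. A call with a gripper value outside its range is refused whole. The fingers move at their own pace and stop on an object; "newtons" is the grip in N (left out, the last holds). Time passes only in rows, so rows that repeat a pose let the fingers close. It gives the time, the measured TCP pose, the force and the opening at its end, in the units of the state.
- bot.observe(): the state, without advancing time (a new reading comes with each control period).
- bot.grab_frame(name): name is "scene" or "top" or "wrist"; returns the picture (480x640x3 uint8, red, green, blue); there is no depth.
- bot.camera_model(name): a dict with "camera_matrix" (3x3 intrinsics, pixels), "position" and "rotation" of the camera in the world. Camera axes: x right, y up, looking along -z (the intrinsics and any distortion apply to the point x, -y, -z); pixel columns grow to the right and rows downward; lengths in m; the calibration is good to about 2 mm. A picture is of the moment at which its call begins: read the wrist's pose just before it. camera_model takes no time and is no camera call; for the wrist camera it gives the pose at the moment of the call.
- bot.job_done(): hands the job in, once; it reports no verdict.
The state is a dict: "time": time; "joint_positions": joint angles; "qvel": joint speeds; "joint_torque": joint torques, N m; "position": TCP position; "eef_rot": TCP orientation; "contact_force": force on the tool from outside, world axes, zero at the start; "torque": the same for the moment, N m; "finger_gap": finger opening in m.
Only numpy, scipy, OpenCV 4.12 (cv2) and the standard library are available. Lean on these libraries where they do the work, as an engineer would, in place of code of your own. Each camera call takes 0.05 s, during which the arm holds its last target.

TASK

Push the blue drawer of the white UV exposure box fully home, then press the two green keys of the grey console together, one with each fingertip, fully down, and finish the program while still holding both of them down. Use the fingers only to push and press: do not press the red stop key, and do not lift, carry or shift the other things on the bench.

Things in the scene. Friction and masses are not known exactly. Their poses are not given: they have to be found in the camera images.
- uv_box: White UV exposure box, 120 mm deep (x) x 130 mm wide (y) x 64 mm high, with an amber window in its top; fixed to the bench. Origin: centre of its underside; its own -x is the front, where the drawer comes out. It stands at the left or the right of the console.
- drawer (a joint): How far the blue drawer of the UV box stands out, along the box's own -x: 0 fully home, up to 0.07 m. It has about 1.5 N of friction, stays where it is left and meets a hard stop at 0.
- drawer_front (a point): Centre of the outer face of the drawer's blue front panel, 32 mm above the bench; it moves with the drawer. The panel is upright, 112 mm wide (along the box's y), 44 mm high (10 to 54 mm above the bench), 12 mm thick, and has no handle. At home this point is 72 mm in front of the box's origin. The frame has the box's axes: push along its +x. A round sample dish (60 mm across, its top 31 mm above the bench) is fixed in the drawer behind the panel.
- console: Grey dual-key console, 90 mm deep (x) x 120 mm wide (y) x 34 mm high, black top plate, fixed to the bench. Origin: centre of its underside. Its own -x side, with the small red key, faces roughly to the robot; the two green keys stand 12 mm to the +x side of the origin, at y = +26 and -26 mm.
- key_left_top (a point): Green round push key, 28 mm across, the left one of the pair on the console (the console's +y side; left as seen from the red key's side); the key line runs along the console's y, centres 52 mm apart. This point is the centre of its flat top, which moves down with it: 54 mm above the bench when up. It stands 8 mm proud of a fixed black collar 44 mm across; fully down it is flush with the collar.
- key_right_top (a point): The same for the right green key (the console's -y side).
- key_left (a joint): Travel of the left green key: 0 up, 0.008 m fully down. A spring pushes it back: 0.75 N to start it, 2.5 N fully down.
- key_right (a joint): Travel of the right green key: 0 up, 0.008 m fully down. A spring pushes it back: 0.75 N to start it, 2.5 N fully down.
- key_stop_top (a point): Centre of the top of the small red stop key, 18 mm across, on the console 26 mm to the -x side of its origin (38 mm from the green keys' line), top 52 mm above the bench. Leave it alone.
- key_stop (a joint): Travel of the red stop key: 0 up, 0.006 m fully down.
- amber_bottle: Small brown glass bottle with a white cap, 41 mm across, 70 mm tall, standing; bystander; the origin is the centre of its underside
- orange_cap: Ribbed orange cap, 46 mm across, 17 mm high; bystander; the origin is the centre of its underside
- dish: Loose closed clear petri dish, 60 mm across, 15 mm high; bystander; the origin is the centre of its underside
- tape: Roll of green tape lying flat, 60 mm across, 19 mm high; bystander; the origin is the centre of its underside
- carton: Small white printed carton, 62 x 62 mm, 42 mm high; bystander; the origin is the centre of its underside
- tweezers: Steel forceps lying flat, 134 mm long, 8 mm high; bystander; the origin is the centre of its underside
- tube_rack: Green rack with closed micro tubes, 52 x 105 mm, 52 mm high; bystander; the origin is the centre of its underside

How it is judged:
By the outcome, as a careful person would: the job done as asked, in the order asked, and still so for the second after the job is handed in, while the arm keeps its last pose, push and grip.
It also fails if it takes over 42 s, if anything falls off the work surface, if the arm or the gripper's body presses on something with over 40 N, if the wrist force passes 120 N, or if a joint passes its speed limit or range.

## Working session

There is one attempt and no reset: what is moved stays moved. The work goes in short steps, Python scripts to look and compute and a tool call to move; the robot and the scene stay as the last step left them, time stands still between calls to the robot, and variables do not carry over. Pictures are saved under pics/ and viewed, and the job is handed in when it is done.

Besides the shell and the picture viewer there is one more tool, called after "Call:" as a command line: name --argument value ..., lists and objects as JSON in quotes. send_rows: Moves the arm, as the interface text tells. Its arguments: {"type":"object","properties":{"motion":{"type":"array"},"newtons":{"type":"number"}},"required":["motion"]}

```bash
mkdir -p pics
python3 - <<'E'
from rig import bot
import cv2,numpy as np
s=bot.observe();print(s)
for n in("scene","top"):
    m=bot.camera_model(n);print(n,m)
    cv2.imwrite(f"pics/{n}0.png",bot.grab_frame(n)[:,:,::-1])
E
```

```text
{'time': 0.0, 'joint_positions': array([ 9.54723434e-01,  3.81195975e-01,  1.29823995e+00, -1.75009571e-06,
        1.46356858e+00, -2.15290728e-01]), 'qvel': array([ 3.08214329e-04,  1.30986729e-03, -7.79938381e-04,  8.79096170e-04,
       -3.71791551e-05, -1.56118083e-03]), 'joint_torque': array([-1.39613639e-03, -4.37932134e+01, -2.24550712e+01,  7.12427823e-02,
        3.52677063e-02, -1.11534523e-04]), 'position': array([0.21455116, 0.50638485, 0.40414462]), 'eef_rot': array([-2.84267284e-04,  1.99052461e-01,  9.79988581e-01, -6.46162661e-04]), 'contact_force': array([0.08277663, 0.18568482, 1.25374909]), 'torque': array([ 0.00135248,  0.03449519, -0.02422056]), 'finger_gap': 0.0879038490394859}
scene {'camera_matrix': array([[553.59468325,   0.        , 324.69125892],
       [  0.        , 553.59468325, 231.61870608],
       [  0.        ,   0.        ,   1.        ]]), 'position': array([-0.31289882, -0.44060459,  0.85948004]), 'rotation': array([ 0.77413933,  0.35857989, -0.21851537, -0.47368744])}
top {'camera_matrix': array([[566.96877204,   0.        , 323.75430829],
       [  0.        , 566.96877204, 247.85895325],
       [  0.        ,   0.        ,   1.        ]]), 'position': array([ 0.42178534, -0.01352062,  1.34505127]), 'rotation': array([ 0.71413937,  0.02253923, -0.02406738, -0.69922651])}
```

View pics/scene0.png

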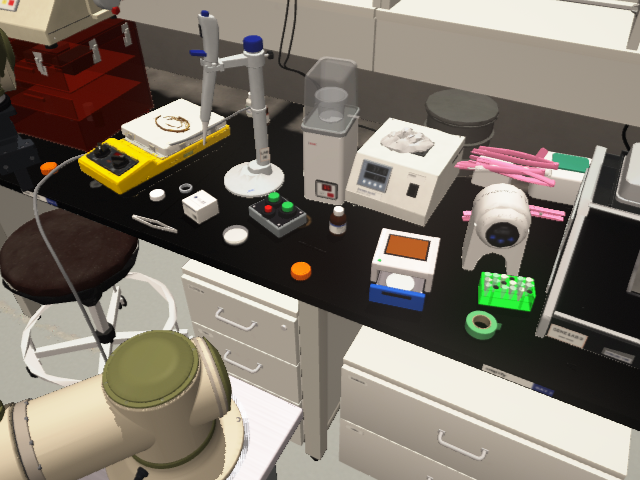

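View pics/top0.png

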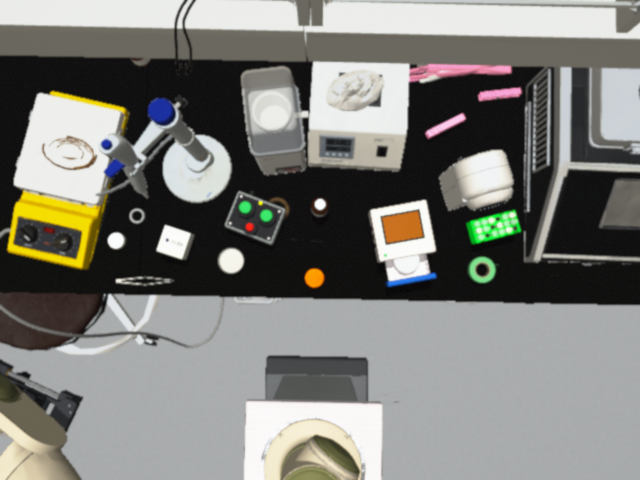

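The scene view shows the drawer at (398,298) and the console at (278,212). In the top view the box is at (404,235), the blue front at (412,280), the green keys near (246,208) and (266,215), and the red key near (250,227). Next I'll zoom in.

Run:
```python
import cv2
t=cv2.imread("pics/top0.png")
a=cv2.resize(t[185:250,215:295],None,fx=5,fy=5,interpolation=cv2.INTER_CUBIC)
b=cv2.resize(t[195:295,360:445],None,fx=4,fy=4,interpolation=cv2.INTER_CUBIC)
import numpy as np
o=np.zeros((400,740,3),np.uint8);o[:325,:400]=a;o[:400,400:740]=b
cv2.imwrite("pics/z.png",o)
s=cv2.imread("pics/scene0.png")
cv2.imwrite("pics/z2.png",cv2.resize(s[185:320,240:450],None,fx=3.8,fy=3.8,interpolation=cv2.INTER_CUBIC))
```

```text
(no output)
```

View pics/z.png

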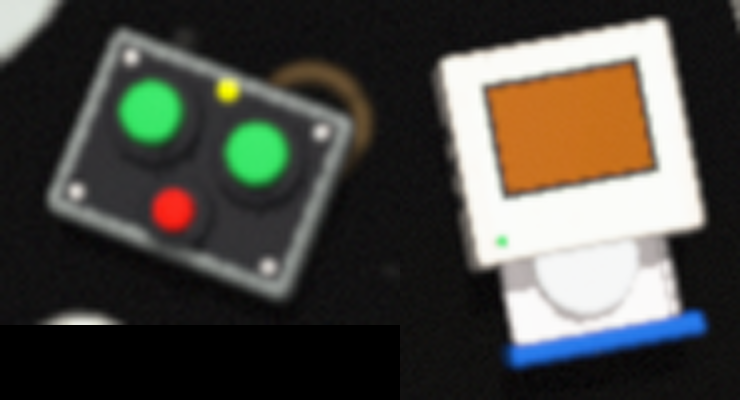

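View pics/z2.png

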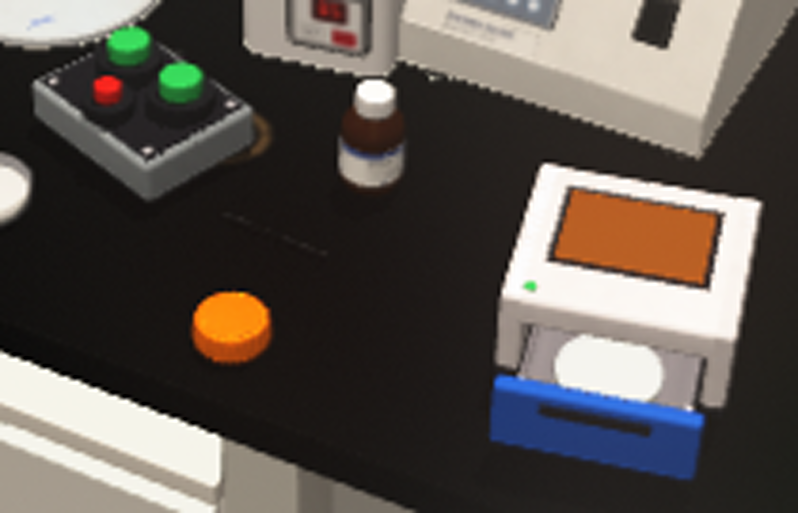

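```bash
cat > h.py <<'E'
import numpy as np,cv2
from scipy.spatial.transform import Rotation as R
from rig import bot
def rot(q): return R.from_quat(np.r_[q[1:],q[0]])
def ray(m,px,z):
    K=m["camera_matrix"];p=np.array(m["position"])
    px=np.atleast_2d(px);d=np.c_[(px[:,0]-K[0,2])/K[0,0],-(px[:,1]-K[1,2])/K[1,1],-np.ones(len(px))]
    d=rot(m["rotation"]).apply(d)
    return p+d*((z-p[2])/d[:,2])[:,None]
def blobs(im,f,roi,amin=15):
    x0,y0,x1,y1=roi;s=im[y0:y1,x0:x1].astype(int)
    mk=f(s[...,0],s[...,1],s[...,2]).astype(np.uint8)
    n,l,st,c=cv2.connectedComponentsWithStats(mk)
    return [(c[i]+[x0,y0],st[i,4],np.argwhere(l==i)[:,::-1]+[x0,y0]) for i in range(1,n) if st[i,4]>=amin]
green=lambda r,g,b:(g>120)&(r<130)&(b<160)&(g>r+60)
red=lambda r,g,b:(r>150)&(g<90)&(b<90)
blue=lambda r,g,b:(b>130)&(r<90)&(b>g+40)
orange=lambda r,g,b:(r>140)&(g>60)&(g<150)&(b<90)
E
python3 - <<'E'
from h import *
for n,roi in(("top",[(215,185,295,250),(360,195,445,295)]),("scene",[(240,185,310,245),(360,225,445,320)])):
    im=cv2.imread(f"pics/{n}0.png")[:,:,::-1];m=bot.camera_model(n)
    for nm,f,z,ro in(("g",green,.054,roi[0]),("r",red,.052,roi[0]),("win",orange,.064,roi[1]),("blue",blue,.054,roi[1])):
        for c,a,pts in blobs(im,f,ro):
            rc=cv2.minAreaRect(pts.astype(np.float32));bx=cv2.boxPoints(rc)
            print(n,nm,c.round(1),a,ray(m,c,z)[0].round(4))
            if nm in("win","blue"): print(bx.round(1).tolist(),ray(m,bx,z).round(4).tolist())
m=bot.camera_model("top")
c=np.array([[440,60],[665,20],[705,228],[475,268]])-[400,0]
print(ray(m,c/4+[360,195],.064).round(4))
# neighbours
for nm,p,z in(("bottle",(320,204),.07),("cap",(314,278),.017),("dish",(231,261),.015),("tape",(482,270),.019),("carton",(175,242),.042),("scope",(228,170),.03)):print(nm,ray(m,p,z)[0].round(3))
print(ray(m,[(412,300),(255,300)],0))
E
```

```text
top g [244.6 206.8] 122 [0.5976 0.1679 0.054 ]
top g [265.8 215.1] 127 [0.5794 0.1189 0.054 ]
top r [249.2 226.4] 53 [0.5527 0.1564 0.052 ]
top win [402.1 226.7] 995 [ 0.5583 -0.1922  0.064 ]
[[381.3999938964844, 216.8000030517578], [418.29998779296875, 210.10000610351562], [423.1000061035156, 236.5], [386.20001220703125, 243.1999969482422]] [[0.5798, -0.145, 0.064], [0.597, -0.2287, 0.064], [0.5369, -0.2402, 0.064], [0.5199, -0.1567, 0.064]]
top blue [411.9 279.7] 225 [ 0.4388 -0.2174  0.054 ]
[[386.70001220703125, 281.29998779296875], [434.6000061035156, 272.1000061035156], [435.70001220703125, 277.6000061035156], [387.70001220703125, 286.70001220703125]] [[0.434, -0.16, 0.054], [0.4571, -0.269, 0.054], [0.4447, -0.2715, 0.054], [0.4216, -0.1626, 0.054]]
scene g [273.2 195.2] 63 [0.5959 0.1668 0.054 ]
scene g [287.1 204.7] 67 [0.5782 0.1177 0.054 ]
scene r [267.7 207.2] 29 [0.551  0.1551 0.052 ]
scene win [407.2 246.7] 705 [ 0.5562 -0.1937  0.064 ]
[[385.79998779296875, 251.89999389648438], [389.1000061035156, 234.0], [427.8999938964844, 241.1999969482422], [424.6000061035156, 259.1000061035156]] [[0.52, -0.159, 0.064], [0.5777, -0.1432, 0.064], [0.5937, -0.2273, 0.064], [0.5362, -0.2399, 0.064]]
scene blue [397.2 290.5] 240 [ 0.4349 -0.2191  0.054 ]
[[369.6000061035156, 287.1000061035156], [370.5, 282.70001220703125], [424.5, 293.5], [423.6000061035156, 297.8999938964844]] [[0.4184, -0.1663, 0.054], [0.4306, -0.1629, 0.054], [0.4518, -0.2704, 0.054], [0.4397, -0.2728, 0.054]]
[[ 0.5949 -0.1188  0.064 ]
 [ 0.6206 -0.2466  0.064 ]
 [ 0.5024 -0.2703  0.064 ]
 [ 0.477  -0.1404  0.064 ]]
bottle [ 0.605 -0.005  0.07 ]
cap [0.438 0.006 0.017]
dish [0.474 0.201 0.015]
tape [ 0.465 -0.387  0.019]
carton [0.514 0.327 0.042]
scope [0.687 0.213 0.03 ]
[[ 0.39151825 -0.22667731  0.        ]
 [ 0.38375108  0.14429895  0.        ]]
```

Call:
send_rows --motion '[[[0.185,-0.356,0,0,0,0,1],[0.185,-0.356,0,0,0,0,1],[0.185,-0.356,0,0,0,0,1],[0.185,-0.356,0,0,0,0,1],[0.185,-0.356,0,0,0,0,1],[0.185,-0.356,0,0,0,0,1],[0.185,-0.356,0,0,0,0,1],[0.185,-0.356,0,0,0,0,1],[0.185,-0.356,0,0,0,0,1],[0.185,-0.356,0,0,0,0,1]]]' --newtons 20

```text
time: 0.93
position: [0.4006, 0.1475, 0.4046]
eef_rot: [0.0, 0.2, 0.98, -0.0]
contact_force: [-0.1, 0.6, 1.0]
finger_gap: 0.0234
```

Call:
send_rows --motion '[[[0,-0.374,0,0,0,34.5,1],[0,-0.374,0,0,0,34.5,1],[0,-0.374,0,0,0,34.5,1],[0,-0.374,0,0,0,34.5,1],[0,-0.374,0,0,0,34.5,1],[0,-0.374,0,0,0,34.5,1],[0,-0.374,0,0,0,34.5,1],[0,-0.374,0,0,0,34.5,1],[0,-0.374,0,0,0,34.5,1],[0,-0.374,0,0,0,34.5,1]]]'

```text
time: 1.77
position: [0.399, -0.222, 0.4046]
eef_rot: [-0.0, -0.1, 0.995, 0.0]
contact_force: [-0.2, 0.8, 0.1]
finger_gap: 0.0007
```

Run:
```python
from h import *
for n in("wrist","scene"):cv2.imwrite(f"pics/{n}1.png",bot.grab_frame(n)[:,:,::-1])
s=bot.observe();print(s["time"],s["position"],rot(s["eef_rot"]).as_matrix().round(4),s["finger_gap"],s["joint_positions"])
m=bot.camera_model("wrist");print(m)
```

```text
1.8667 [ 0.39934971 -0.22473523  0.40408014] [[-9.809e-01 -1.946e-01 -6.000e-04]
 [-1.946e-01  9.809e-01 -6.000e-04]
 [ 7.000e-04 -5.000e-04 -1.000e+00]] 0.000537173530845314 [-7.71731113e-01  2.20051015e-01  1.53673845e+00 -8.64804296e-04
  1.38479977e+00 -2.53822495e+00]
{'camera_matrix': array([[346.72215316,   0.        , 318.71389376],
       [  0.        , 346.72215316, 234.52457212],
       [  0.        ,   0.        ,   1.        ]]), 'position': array([ 0.32450842, -0.2388769 ,  0.38488154]), 'rotation': array([ 0.62753256, -0.0934446 , -0.11358887,  0.76457084])}
```

View pics/wrist1.png

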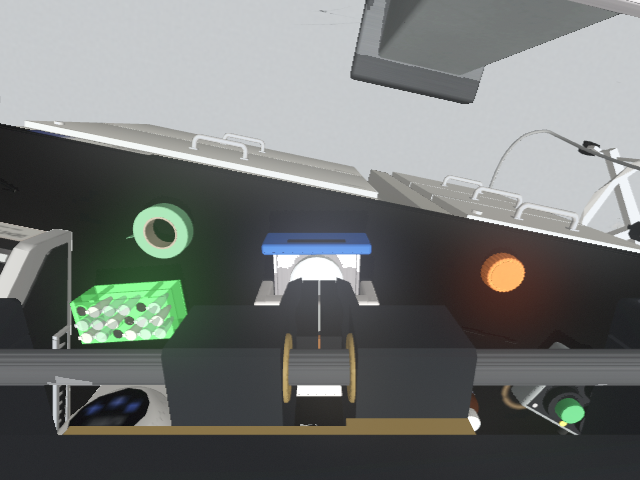

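View pics/scene1.png

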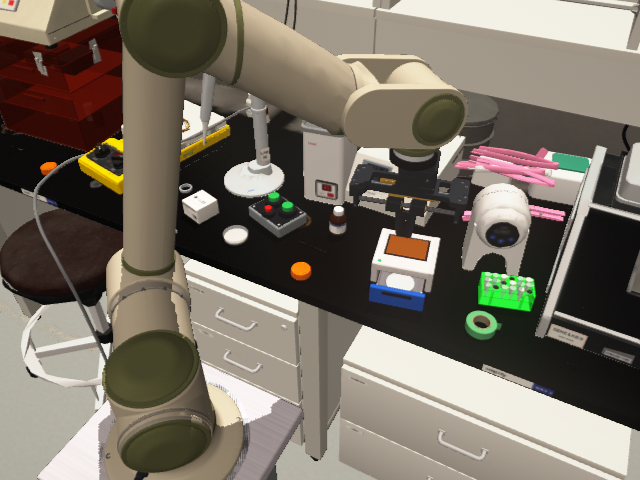

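The wrist view has the blue panel centred at (317,243), straight ahead of the closed fingers, and the scene view confirms it. I'll descend now.

Call:
send_rows --motion '[[[0,0,-0.219,0,0,0,1],[0,0,-0.219,0,0,0,1],[0,0,-0.219,0,0,0,1],[0,0,-0.219,0,0,0,1],[0,0,-0.219,0,0,0,1],[0,0,-0.219,0,0,0,1],[0,0,-0.219,0,0,0,1]]]'

```text
time: 2.45
position: [0.3992, -0.2191, 0.1831]
eef_rot: [-0.002, -0.101, 0.995, 0.003]
contact_force: [-0.4, 0.6, 0.8]
finger_gap: 0.0005
```

Run:
```python
from h import *
for n in("wrist","scene"):cv2.imwrite(f"pics/{n}2.png",bot.grab_frame(n)[:,:,::-1])
s=bot.observe();print(s["time"],s["position"],s["contact_force"])
a=cv2.imread("pics/wrist2.png");b=cv2.imread("pics/scene2.png")[200:340,310:470]
cv2.imwrite("pics/c2.png",np.hstack([cv2.resize(a,(400,300)),cv2.resize(b,(343,300))]))
```

```text
2.55 [ 0.39984353 -0.21975846  0.18609414] [ 0.50452943 -0.5477284  -0.59970448]
```

View pics/c2.png

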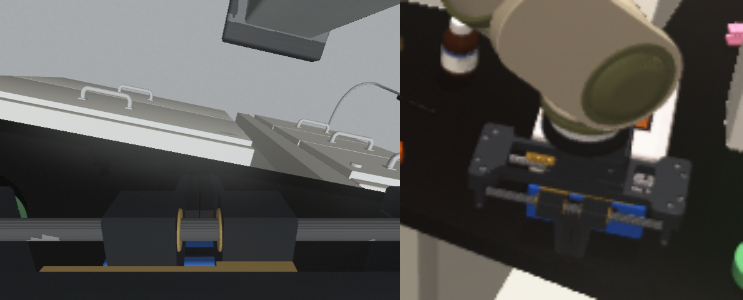

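Call:
send_rows --motion '[[[0.01,0.002,0,0,0,0,1],[0.02,0.004,0,0,0,0,1],[0.026,0.005,0,0,0,0,1],[0.032,0.0065,0,0,0,0,1],[0.038,0.0077,0,0,0,0,1],[0.044,0.009,0,0,0,0,1],[0.05,0.0102,0,0,0,0,1],[0.056,0.0114,0,0,0,0,1],[0.06,0.0122,0,0,0,0,1],[0.06,0.0122,0,0,0,0,1]]]'

```text
time: 3.38
position: [0.4603, -0.2076, 0.1857]
eef_rot: [0.0, -0.101, 0.995, -0.0]
contact_force: [0.7, 0.5, 0.7]
finger_gap: 0.0003
```

Call:
send_rows --motion '[[[0.002,0.0004,0,0,0,0,1],[0.004,0.0008,0,0,0,0,1],[0.006,0.0012,0,0,0,0,1],[0.007,0.0014,0,0,0,0,1],[0.008,0.0016,0,0,0,0,1],[0.009,0.0018,0,0,0,0,1]]]'

```text
time: 3.88
position: [0.4686, -0.2059, 0.1856]
eef_rot: [-0.0, -0.1, 0.995, 0.0]
contact_force: [-2.2, 0.4, -0.7]
finger_gap: 0.0004
```

Run:
```python
from h import *
cv2.imwrite(f"pics/scene3.png",bot.grab_frame("scene")[:,:,::-1])
s=bot.observe();print(s["time"],s["position"],s["contact_force"])
b=cv2.imread("pics/scene3.png")[200:340,310:470]
cv2.imwrite("pics/c3.png",cv2.resize(b,None,fx=4,fy=4))
```

```text
3.9333 [ 0.46870074 -0.20590062  0.18567949] [-1.67978573 -0.07403731 -0.77304261]
```

View pics/c3.png

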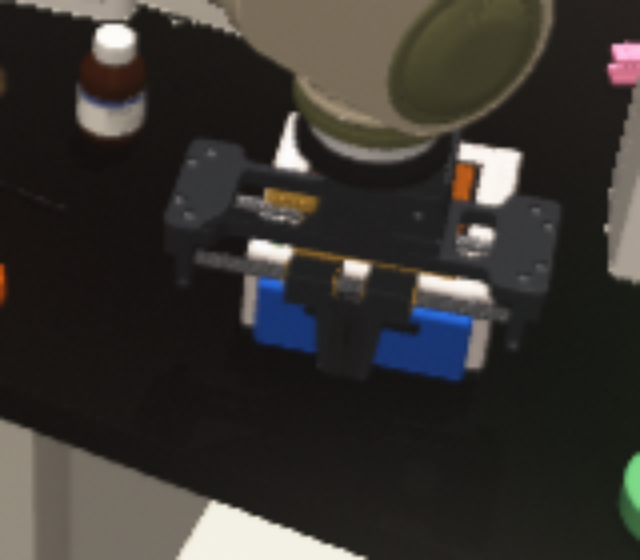

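The fingers are against the blue panel, which is almost flush with the box. I'll push on gently until it meets the stop.

Call:
send_rows --motion '[[[0.001,0.0002,0,0,0,0,1],[0.002,0.0004,0,0,0,0,1],[0.003,0.0006,0,0,0,0,1],[0.003,0.0006,0,0,0,0,1]]]'

```text
time: 4.27
position: [0.4701, -0.2057, 0.1857]
eef_rot: [-0.003, -0.101, 0.995, 0.0]
contact_force: [-16.3, -6.2, 6.0]
finger_gap: 0.0004
```

Force rose to 16 N at the expected home position. I'll back off, lift and check.

Call:
send_rows --motion '[[[-0.035,-0.007,0,0,0,0,1],[-0.05,-0.01,0,0,0,0,1],[-0.05,-0.01,0.04,0,0,0,1],[-0.05,-0.01,0.08,0,0,0,1],[-0.05,-0.01,0.12,0,0,0,1],[-0.05,0.03,0.124,0,0,0,0],[-0.05,0.07,0.124,0,0,0,0],[-0.05,0.11,0.124,0,0,0,0],[-0.05,0.15,0.124,0,0,0,0],[-0.05,0.19,0.124,0,0,0,0]]]'

```text
time: 5.1
position: [0.4213, -0.0137, 0.3102]
eef_rot: [0.001, -0.1, 0.995, -0.0]
contact_force: [0.3, 0.2, -0.2]
finger_gap: 0.032
```

Run:
```python
from h import *
for n in("top","scene"):cv2.imwrite(f"pics/{n}4.png",bot.grab_frame(n)[:,:,::-1])
s=bot.observe();print(s["time"],s["position"],s["contact_force"],s["finger_gap"])
b=cv2.imread("pics/scene4.png")[180:330,230:470]
t=cv2.imread("pics/top4.png")[170:300,220:450]
cv2.imwrite("pics/c4.png",np.vstack([cv2.resize(b,(470,294)),cv2.resize(t,(470,266))]))
```

```text
5.2 [ 0.42089193 -0.01099038  0.31013362] [-0.34456532 -0.73660441 -0.44838435] 0.03977630963905317
```

View pics/c4.png

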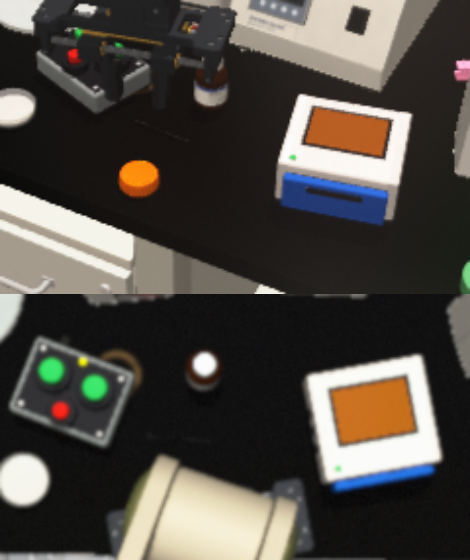

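The drawer panel is seated on the box in both views. Next I'll look at the fingers from the wrist camera.

Run:
```python
from h import *
im=bot.grab_frame("wrist")[:,:,::-1];cv2.imwrite("pics/wrist5.png",im)
m=bot.camera_model("top");t=cv2.imread("pics/top4.png")[:,:,::-1]
for c,a,pts in blobs(t,blue,(360,195,445,295)):
    bx=cv2.boxPoints(cv2.minAreaRect(pts.astype(np.float32)));print(a,ray(m,bx,.054).round(4).tolist())
m=bot.camera_model("scene");t=cv2.imread("pics/scene0.png")
# device front feet & bases at z=0: tall box corners, scope disk
print(ray(m,[(304,190),(336,200),(262,185),(255,160),(226,185),(284,178)],0).round(3))
```

```text
227 [[0.4792, -0.1518, 0.054], [0.5012, -0.2598, 0.054], [0.4908, -0.2618, 0.054], [0.4688, -0.1539, 0.054]]
[[0.713 0.147 0.   ]
 [0.712 0.053 0.   ]
 [0.682 0.258 0.   ]
 [0.776 0.34  0.   ]
 [0.639 0.343 0.   ]
 [0.737 0.222 0.   ]]
```

View pics/wrist5.png

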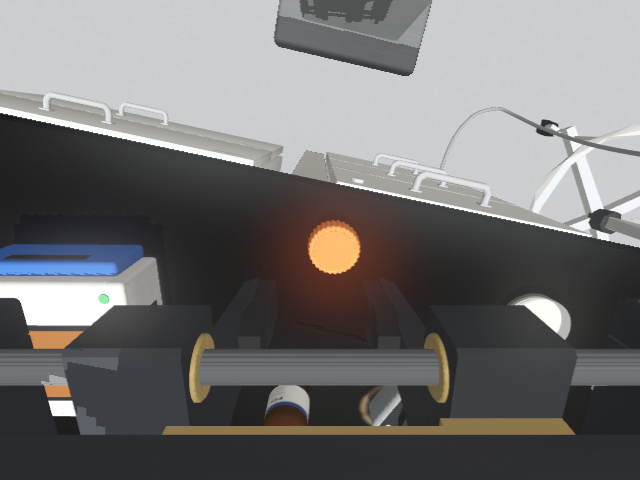

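Run:
```python
from h import *
im=cv2.imread("pics/wrist5.png")[260:360,220:420]
g=np.clip(im.astype(float)*2.5+20,0,255).astype(np.uint8)
cv2.imwrite("pics/c5.png",cv2.resize(g,None,fx=4,fy=4,interpolation=cv2.INTER_CUBIC))
s=bot.observe();print(s["finger_gap"],s["position"])
m=bot.camera_model("wrist")
T=rot(s["eef_rot"])
for px in [(240,280),(275,280),(365,280),(395,280)]:
    print(px,T.inv().apply(ray(m,px,s["position"][2]-.166)-s["position"]).round(4))
```

```text
0.04286497329173775 [ 0.42144242 -0.01315088  0.31012657]
(240, 280) [[ 0.0095 -0.0355  0.166 ]]
(275, 280) [[ 0.0095 -0.0194  0.166 ]]
(365, 280) [[0.0095 0.0221 0.166 ]]
(395, 280) [[0.0095 0.0359 0.166 ]]
```

View pics/c5.png

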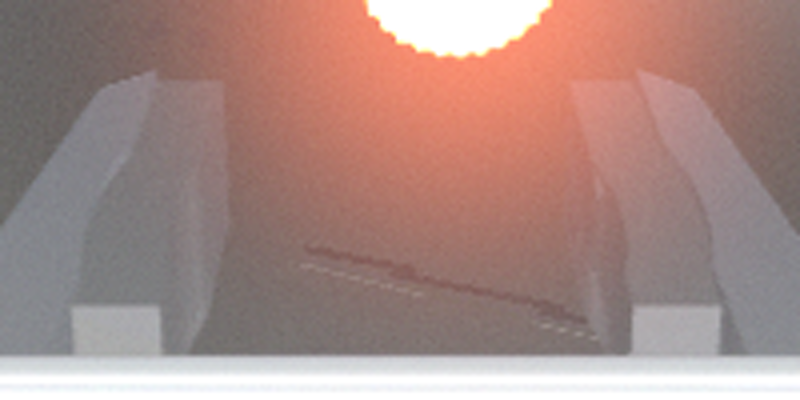

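Panel face measures at (0.480, -0.208), which matches the computed home position. The tips' inner pads are about 8 mm thick, and a 39 mm gap puts each tip on its key. Moving above the console now.

Call:
send_rows --motion '[[[0.167,0.155,0,0,0,-31.8,0.11],[0.167,0.155,0,0,0,-31.8,0.11],[0.167,0.155,0,0,0,-31.8,0.11],[0.167,0.155,0,0,0,-31.8,0.11],[0.167,0.155,0,0,0,-31.8,0.11],[0.167,0.155,0,0,0,-31.8,0.11],[0.167,0.155,0,0,0,-31.8,0.11],[0.167,0.155,0,0,0,-31.8,0.11],[0.167,0.155,0,0,0,-31.8,0.11]]]'

```text
time: 6.0
position: [0.5886, 0.1383, 0.3095]
eef_rot: [-0.0, 0.176, 0.984, -0.0]
contact_force: [-0.4, 0.5, -0.5]
finger_gap: 0.0397
```

Run:
```python
from h import *
for n in("wrist","scene"):cv2.imwrite(f"pics/{n}6.png",bot.grab_frame(n)[:,:,::-1])
for i in range(4):
    s=bot.observe();print(s["time"],s["position"],s["finger_gap"],s["contact_force"]);bot.grab_frame("scene")
print(rot(s["eef_rot"]).as_matrix().round(4))
a=cv2.imread("pics/wrist6.png");b=cv2.imread("pics/scene6.png")[60:260,200:400]
cv2.imwrite("pics/c6.png",np.hstack([cv2.resize(a,(400,300)),cv2.resize(b,(300,300))]))
```

```text
6.1 [0.58822243 0.13822655 0.30997296] 0.039138344991765744 [0.68863979 0.0472773  1.15477006]
6.15 [0.58822211 0.13835519 0.3100918 ] 0.03902129328399639 [0.07163232 0.23701537 0.2631044 ]
6.2 [0.58824875 0.13854397 0.31014616] 0.03944603457813397 [-0.26475319  0.7346854  -0.78847208]
6.25 [0.5883058  0.13875551 0.31016379] 0.03910779999150419 [ 0.63288772 -0.48051809 -0.41089074]
[[-9.377e-01  3.474e-01  4.000e-04]
 [ 3.474e-01  9.377e-01 -0.000e+00]
 [-4.000e-04  1.000e-04 -1.000e+00]]
```

View pics/c6.png

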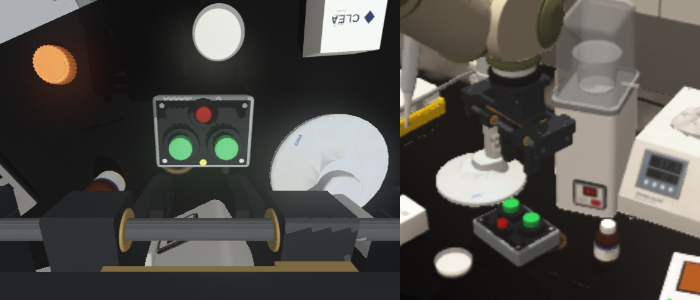

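Run:
```python
from h import *
im=bot.grab_frame("wrist");m=bot.camera_model("wrist");s=bot.observe();T=rot(s["eef_rot"])
for nm,f,z in(("g",green,.054),("r",red,.052)):
    for c,a,p in blobs(im,f,(240,140,410,275)):
        w=ray(m,c,z)[0];print(nm,c.round(1),a,w.round(4),"tool",T.inv().apply(w-s["position"]).round(4))
print(s["position"],s["time"])
```

```text
g [287.5 237.6] 1085 [0.579  0.1191 0.054 ] tool [ 0.0019 -0.022   0.256 ]
g [361.  237.7] 1076 [0.5973 0.1684 0.054 ] tool [0.0019 0.0306 0.2561]
r [324.6 183.3] 407 [0.5519 0.1572 0.052 ] tool [0.0406 0.0043 0.258 ]
[0.58839991 0.13910191 0.31005044] 6.35
```

Call:
send_rows --motion '[[[0,0.004,-0.03,0,0,0,0.11],[0,0.004,-0.06,0,0,0,0.11],[0,0.004,-0.075,0,0,0,0.11],[0,0.004,-0.079,0,0,0,0.11],[0,0.004,-0.079,0,0,0,0.11],[0,0.004,-0.079,0,0,0,0.11]]]'

```text
time: 6.85
position: [0.5889, 0.1436, 0.2318]
eef_rot: [0.001, 0.176, 0.984, 0.0]
contact_force: [-0.1, 0.8, 1.2]
finger_gap: 0.0391
```

Run:
```python
from h import *
for n in("wrist","scene"):cv2.imwrite(f"pics/{n}7.png",bot.grab_frame(n)[:,:,::-1])
s=bot.observe();print(s["time"],s["position"],s["finger_gap"],s["contact_force"])
a=cv2.imread("pics/wrist7.png");b=cv2.imread("pics/scene7.png")[150:260,220:330]
g=cv2.LUT(np.vstack([np.hstack([cv2.resize(a,(400,300)),cv2.resize(b,(300,300),interpolation=cv2.INTER_CUBIC)])]),(255*(np.arange(256)/255)**.6).astype(np.uint8))
cv2.imwrite("pics/c7.png",g)
```

```text
6.95 [0.58889217 0.14360015 0.23222854] 0.039096637494355234 [ 0.12373544 -0.35608379  0.63514671]
```

View pics/c7.png

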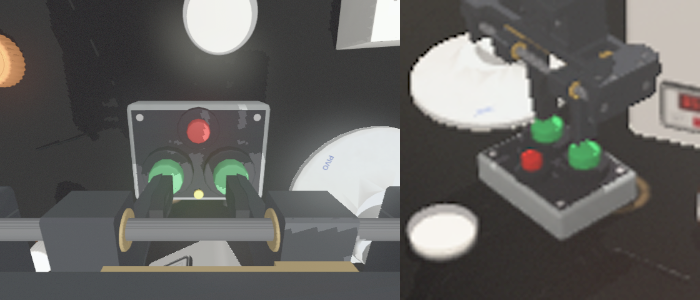

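Both tips sit over the green keys, and the red key is clear at about (198,131). Pressing down in small steps.

Call:
send_rows --motion '[[[0,0,-0.008,0,0,0,0.11],[0,0,-0.012,0,0,0,0.11],[0,0,-0.014,0,0,0,0.11],[0,0,-0.016,0,0,0,0.11],[0,0,-0.017,0,0,0,0.11],[0,0,-0.018,0,0,0,0.11],[0,0,-0.018,0,0,0,0.11]]]'

```text
time: 7.53
position: [0.5888, 0.1437, 0.2162]
eef_rot: [0.002, 0.176, 0.984, 0.0]
contact_force: [-6.1, -0.3, 27.4]
finger_gap: 0.0393
```

Run:
```python
from h import *
for n in("wrist","scene","top"):cv2.imwrite(f"pics/{n}8.png",bot.grab_frame(n)[:,:,::-1])
for i in range(2):
    s=bot.observe();print(s["time"],s["position"],s["finger_gap"],s["contact_force"],s["torque"]);bot.grab_frame("scene")
a=cv2.imread("pics/wrist8.png")[120:330,180:460];b=cv2.imread("pics/scene8.png")[150:260,220:330]
g=cv2.LUT(np.hstack([cv2.resize(a,(400,300),interpolation=cv2.INTER_CUBIC),cv2.resize(b,(300,300),interpolation=cv2.INTER_CUBIC)]),(255*(np.arange(256)/255)**.5).astype(np.uint8))
cv2.imwrite("pics/c8.png",g)
```

```text
7.6833 [0.58875416 0.14368103 0.21616754] 0.03923584599914524 [-6.66383836 -1.2602401  26.7090511 ] [-0.20556405  1.06869132  0.03350164]
7.7333 [0.58876328 0.1436835  0.21618337] 0.0393699254936505 [-6.50832384 -1.7191927  27.2465363 ] [-0.1749337   1.09855064 -0.01622667]
```

View pics/c8.png

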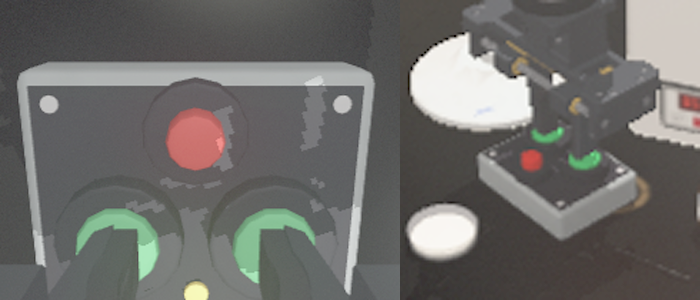

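```bash
cat >> h.py <<'E'
def proj(m,P):
    q=rot(m["rotation"]).inv().apply(np.atleast_2d(P)-np.array(m["position"]));K=m["camera_matrix"]
    return np.c_[K[0,0]*q[:,0]/-q[:,2]+K[0,2],-K[1,1]*q[:,1]/-q[:,2]+K[1,2]]
def circ(x,y,z,r): 
    t=np.linspace(0,2*np.pi,90);return np.c_[x+r*np.cos(t),y+r*np.sin(t),z+0*t]
E
python3 - <<'E'
from h import *
m=bot.camera_model("wrist");a=cv2.imread("pics/wrist8.png")
a=cv2.LUT(a,(255*(np.arange(256)/255)**.5).astype(np.uint8))
x0,y0,k=180,130,3;outs=[]
for z in(.046,.0505):
    c=cv2.resize(a[y0:330,x0:440],None,fx=k,fy=k,interpolation=cv2.INTER_CUBIC)
    for (x,y,r,zz,col) in((.579,.1191,.014,z,(0,0,255)),(.5973,.1684,.014,z,(0,0,255)),(.5519,.1572,.009,.052,(255,255,0)),(.579,.1191,.022,.046,(0,255,255)),(.5973,.1684,.022,.046,(0,255,255))):
        p=((proj(m,circ(x,y,zz,r))-[x0,y0]+.5)*k).astype(np.int32);cv2.polylines(c,[p],True,col,1)
    cv2.imwrite(f"pics/o{z}.png",c[:480])
E
```

```text
(no output)
```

View pics/o0.046.png

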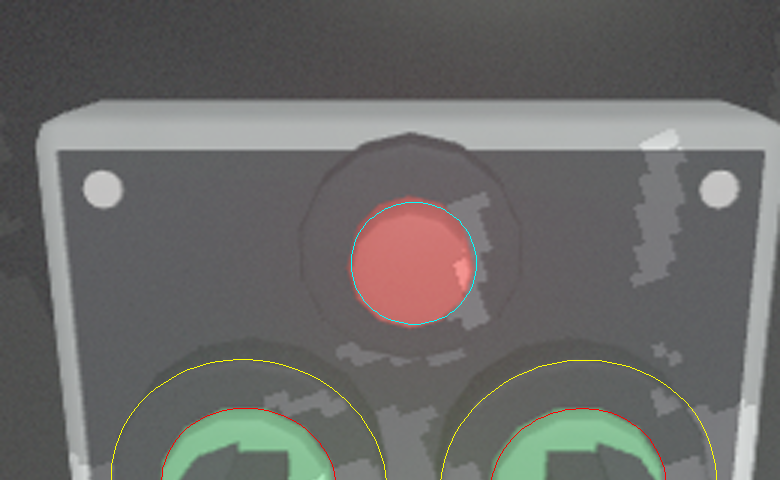

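View pics/o0.0505.png

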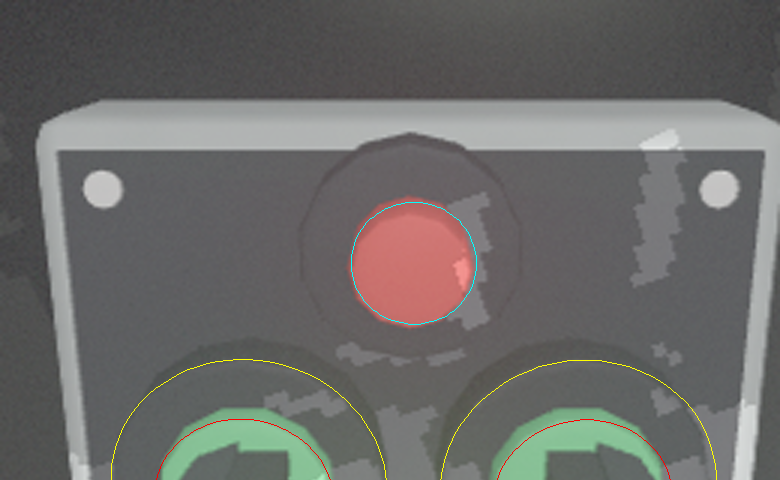

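Run:
```python
from h import *
lut=(255*(np.arange(256)/255)**.5).astype(np.uint8)
for i in(7,8):
    a=cv2.LUT(cv2.imread(f"pics/wrist{i}.png"),lut)[220:320,210:410]
    cv2.imwrite(f"pics/d{i}.png",cv2.resize(a,None,fx=4,fy=4,interpolation=cv2.INTER_CUBIC))
b=[cv2.resize(cv2.LUT(cv2.imread(f"pics/scene{i}.png"),lut)[180:240,240:310],(400,343),interpolation=cv2.INTER_CUBIC) for i in(7,8)]
cv2.imwrite("pics/e.png",np.hstack(b))
```

```text
(no output)
```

View pics/d7.png

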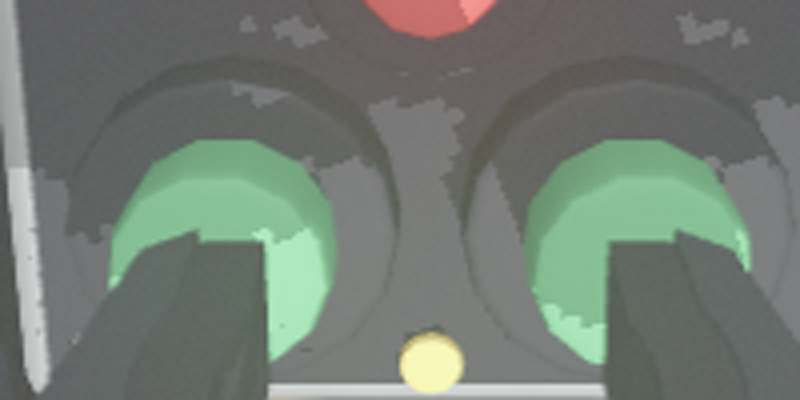

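View pics/d8.png

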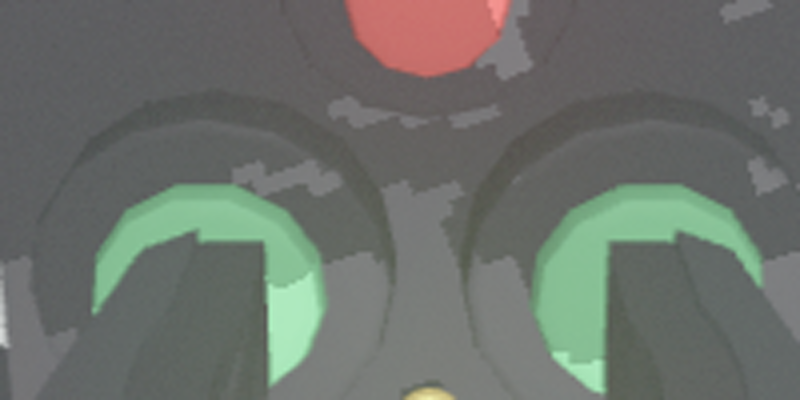

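View pics/e.png

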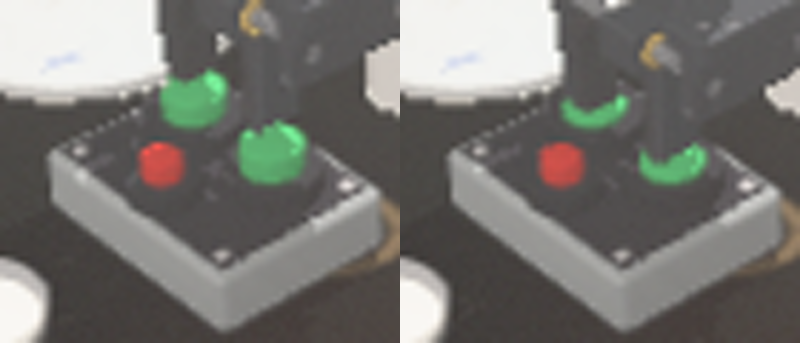

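Run:
```python
from h import *
m=bot.camera_model("wrist")
s=bot.observe();print(s["position"],np.array(m["position"])-s["position"],s["contact_force"])
u=np.array([np.cos(np.radians(-20.4)),np.sin(np.radians(-20.4))])
for nm,c,r,zs in(("L",(.5973,.1684),.014,(.046,.048,.050,.052,.054)),("R",(.579,.1191),.014,(.046,.05,.054)),("collarL",(.5973,.1684),.022,(.034,.038,.046)),("red",(.5519,.1572),.009,(.046,.052))):
    for z in zs:
        f=np.array(c)-r*u; P=proj(m,np.r_[f,z])[0];print(nm,z,P.round(1),"d8 px",((P-[210,220])*4).round(0))
# intensity profile down columns through left-image key (R) and right-image (L)
a=cv2.imread("pics/wrist8.png")
for col in(262,372,370):print(col,[int(v) for v in a[258:284,col,1]])
a=cv2.imread("pics/wrist7.png")
for col in(262,368):print(col,[int(v) for v in a[248:284,col,1]])
```

```text
[0.58874495 0.14368975 0.21617088] [-0.07152652  0.02665883 -0.01953129] [-5.67020935 -1.04970613 28.02719781]
L 0.046 [373.7 265.7] d8 px [655. 183.]
L 0.048 [374.3 267.3] d8 px [657. 189.]
L 0.05 [375. 269.] d8 px [660. 196.]
L 0.052 [375.7 270.8] d8 px [663. 203.]
L 0.054 [376.4 272.5] d8 px [666. 210.]
R 0.046 [261.2 265.5] d8 px [205. 182.]
R 0.05 [259.9 268.8] d8 px [199. 195.]
R 0.054 [258.4 272.3] d8 px [194. 209.]
collarL 0.034 [370.8 241.4] d8 px [643.  86.]
collarL 0.038 [372. 244.] d8 px [648.  96.]
collarL 0.046 [374.5 249.6] d8 px [658. 118.]
red 0.046 [317.6 194.4] d8 px [ 430. -103.]
red 0.052 [317.5 197. ] d8 px [430. -92.]
262 [38, 37, 38, 37, 40, 39, 39, 38, 94, 116, 123, 127, 149, 155, 153, 151, 150, 148, 147, 148, 148, 147, 70, 42, 41, 40]
372 [38, 37, 37, 38, 39, 41, 38, 39, 94, 116, 121, 126, 149, 153, 152, 151, 149, 148, 147, 148, 148, 148, 71, 42, 41, 39]
370 [38, 37, 38, 37, 37, 38, 39, 39, 93, 115, 121, 125, 149, 153, 152, 150, 149, 148, 148, 147, 148, 147, 71, 41, 39, 40]
262 [41, 39, 40, 40, 40, 41, 41, 104, 106, 108, 109, 112, 112, 114, 119, 124, 135, 153, 152, 152, 150, 148, 147, 147, 147, 148, 147, 147, 146, 147, 147, 146, 73, 44, 44, 44]
368 [41, 38, 40, 39, 40, 38, 41, 105, 106, 109, 110, 111, 112, 113, 117, 122, 142, 153, 152, 150, 150, 147, 148, 147, 147, 147, 148, 147, 146, 147, 146, 146, 72, 43, 41, 43]
```

Run:
```python
from h import *
m=dict(bot.camera_model("wrist"));s=bot.observe()
m["position"]=np.array(m["position"])+np.array([.58889,.1436,.2322])-s["position"]
u=np.array([np.cos(np.radians(-20.4)),np.sin(np.radians(-20.4))])
for c in((.5973,.1684),(.579,.1191)):
  for r,z in((.014,.046),(.014,.054),(.013,.054),(.012,.054),(.022,.046)):
    print(r,z,proj(m,np.r_[np.array(c)-r*u,z])[0].round(1))
# side silhouette: widths of key top in pic 7 & 8
a=cv2.imread("pics/wrist7.png")[:,:,::-1]
```

```text
0.014 0.046 [369.  253.4]
0.014 0.054 [371.3 259.1]
0.013 0.054 [371.2 261. ]
0.012 0.054 [371.1 262.9]
0.022 0.046 [369.7 238.6]
0.014 0.046 [266.2 253.3]
0.014 0.054 [263.9 258.9]
0.013 0.054 [264.  260.8]
0.012 0.054 [264.  262.7]
0.022 0.046 [265.5 238.4]
```

Image and height disagree on whether the keys are fully down: the tip reads about 50 mm, but the outline fits 46 mm with a bevelled rim. I'll probe by easing up and reading the spring force.

Call:
send_rows --motion '[[[0,0,0.002,0,0,0,0.11],[0,0,0.003,0,0,0,0.11],[0,0,0.003,0,0,0,0.11]]]'

```text
time: 8.03
position: [0.5889, 0.1436, 0.2166]
eef_rot: [0.001, 0.176, 0.984, 0.0]
contact_force: [3.0, 0.6, 4.5]
finger_gap: 0.0396
```

```bash
cat > f.py <<'E'
from h import *
import sys
F=[];Z=[]
for i in range(8):
    bot.grab_frame("top");s=bot.observe();F.append(s["contact_force"]);Z.append(s["position"][2])
print(s["time"],"z",np.mean(Z).round(5),"F",np.mean(F,0).round(2),np.std(F,0).round(2))
cv2.imwrite(f"pics/wrist{sys.argv[1]}.png",bot.grab_frame("wrist")[:,:,::-1])
a=cv2.imread(f"pics/wrist{sys.argv[1]}.png")
for c in(262,370):print([int(v) for v in a[248:284,c,1]])
E
python3 f.py 9
```

```text
8.4333 z 0.21642 F [1.58 0.29 8.1 ] [0.51 0.4  0.54]
[30, 33, 40, 40, 41, 39, 39, 37, 37, 38, 38, 38, 38, 38, 40, 40, 40, 39, 93, 115, 122, 126, 144, 155, 154, 152, 150, 148, 148, 147, 147, 148, 71, 43, 41, 41]
[31, 34, 39, 43, 41, 39, 38, 38, 37, 38, 38, 38, 39, 39, 38, 39, 38, 39, 93, 114, 120, 125, 149, 154, 152, 151, 150, 147, 148, 147, 147, 147, 72, 42, 39, 40]
```

Call:
send_rows --motion '[[[0,0,0.002,0,0,0,0.11],[0,0,0.002,0,0,0,0.11]]]'

```text
time: 8.65
position: [0.5889, 0.1436, 0.2181]
eef_rot: [0.001, 0.176, 0.984, 0.0]
contact_force: [4.2, 0.5, 4.4]
finger_gap: 0.0391
```

```bash
python3 f.py 10
```

```text
9.05 z 0.21773 F [3.59 0.16 4.27] [0.37 0.48 0.34]
[31, 32, 41, 41, 40, 38, 37, 37, 39, 38, 38, 38, 38, 38, 40, 40, 39, 38, 74, 113, 115, 120, 125, 143, 153, 153, 152, 150, 149, 148, 148, 147, 71, 42, 41, 41]
[29, 32, 35, 43, 41, 37, 38, 36, 37, 39, 38, 37, 39, 37, 38, 38, 38, 39, 74, 111, 114, 118, 123, 142, 153, 152, 151, 150, 148, 148, 147, 148, 71, 41, 40, 41]
```

Call:
send_rows --motion '[[[0,0,0.004,0,0,0,0.11],[0,0,0.004,0,0,0,0.11]]]'

```text
time: 9.27
position: [0.5883, 0.1436, 0.222]
eef_rot: [-0.001, 0.176, 0.984, -0.0]
contact_force: [1.0, -0.4, 1.8]
finger_gap: 0.0393
```

```bash
python3 f.py 11
```

```text
9.6667 z 0.22153 F [-0.12 -0.91  2.08] [0.88 0.63 0.32]
[35, 41, 41, 38, 37, 37, 38, 39, 38, 38, 39, 39, 38, 39, 39, 39, 72, 108, 110, 112, 112, 114, 120, 125, 142, 154, 153, 152, 150, 149, 148, 147, 72, 42, 40, 42]
[35, 44, 42, 42, 38, 36, 37, 36, 37, 38, 37, 38, 40, 39, 39, 39, 72, 108, 110, 111, 111, 114, 118, 123, 142, 153, 152, 152, 149, 148, 148, 148, 71, 42, 41, 41]
```

The spring reads 4.3 N at 1.4 mm up and 2.1 N at 5.2 mm up. That extrapolates to 5 N (full travel) at the hard stop at z≈0.2163, so the stop was full depth. The visible 4 px rim is the bevel. Pressing down again to hold.

Call:
send_rows --motion '[[[0,0,-0.003,0,0,0,0.11],[0,0,-0.006,0,0,0,0.11],[0,0,-0.0075,0,0,0,0.11],[0,0,-0.0085,0,0,0,0.11],[0,0,-0.0085,0,0,0,0.11],[0,0,-0.0085,0,0,0,0.11]]]'

```text
time: 10.22
position: [0.5882, 0.1437, 0.2161]
eef_rot: [0.001, 0.176, 0.984, -0.0]
contact_force: [-11.4, -2.6, 29.5]
finger_gap: 0.0392
```

```bash
python3 f.py 12
python3 - <<'E'
from h import *
s=bot.observe();print(s["torque"],s["finger_gap"],s["qvel"].round(4))
cv2.imwrite("pics/scene12.png",bot.grab_frame("scene")[:,:,::-1])
lut=(255*(np.arange(256)/255)**.5).astype(np.uint8)
a=cv2.LUT(cv2.imread("pics/wrist12.png"),lut)[150:330,180:460]
b=cv2.imread("pics/scene12.png")[180:330,230:470]
cv2.imwrite("pics/c12.png",np.hstack([cv2.resize(a,(420,270)),cv2.resize(b,(376,270))]))
E
```

```text
10.6167 z 0.21616 F [-11.43  -2.35  29.6 ] [0.3  0.5  0.42]
[33, 32, 33, 33, 42, 41, 40, 36, 37, 37, 39, 37, 39, 38, 39, 37, 40, 40, 37, 39, 95, 117, 122, 127, 155, 154, 153, 151, 149, 148, 147, 147, 71, 40, 41, 40]
[32, 31, 31, 32, 39, 42, 41, 38, 37, 35, 36, 37, 37, 37, 38, 39, 38, 39, 37, 38, 93, 117, 121, 126, 155, 153, 152, 150, 148, 147, 147, 148, 71, 40, 39, 39]
[-0.4292636   1.94849316 -0.02469914] 0.03922823242731047 [-0.0008 -0.0013  0.0012  0.0004  0.0006 -0.0002]
```

View pics/c12.png

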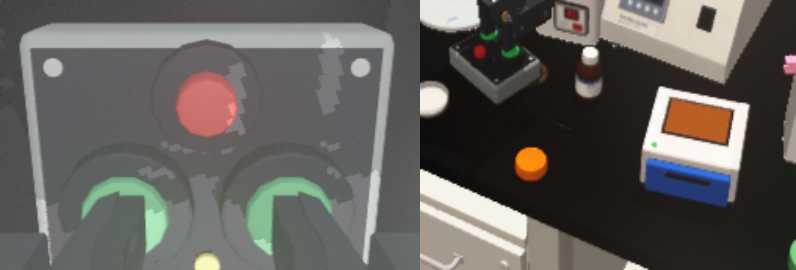

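Keys are at full depth and loaded evenly, the red key is untouched and the drawer is shut. I'll ease the force slightly and then hand in.

Call:
send_rows --motion '[[[0,0,0.001,0,0,0,0.11],[0,0,0.001,0,0,0,0.11],[0,0,0.001,0,0,0,0.11]]]'

```text
time: 10.97
position: [0.5883, 0.1437, 0.2162]
eef_rot: [0.0, 0.176, 0.984, -0.0]
contact_force: [-9.0, -1.6, 21.8]
finger_gap: 0.0393
```

```bash
python3 f.py 13; python3 -c "
from rig import bot
s=bot.observe();print(s['contact_force'],s['torque'],s['position'],s['finger_gap'])
if 9<s['contact_force'][2]<35: print(bot.job_done())"
```

```text
11.3667 z 0.21624 F [-9.05 -1.69 22.07] [0.54 0.29 0.31]
[31, 34, 33, 36, 43, 41, 38, 37, 37, 37, 38, 36, 37, 37, 38, 39, 37, 38, 39, 39, 94, 118, 121, 127, 149, 154, 153, 151, 149, 148, 148, 148, 71, 41, 39, 39]
[29, 32, 32, 31, 40, 43, 40, 38, 37, 37, 37, 36, 37, 37, 38, 37, 37, 38, 39, 38, 92, 115, 120, 126, 154, 153, 152, 151, 149, 147, 148, 147, 71, 40, 40, 40]
[-8.95733178 -1.88896258 22.38906808] [-0.21513277  1.46872364  0.02641996] [0.58828282 0.14366388 0.21626372] 0.039490983294538325
the job is handed in; nothing more can be done
None
```

I pushed the drawer fully home, then pressed both green keys fully down, one with each fingertip. I handed the job in at about 11.4 s with both keys still held down at about 22 N.

- **Drawer:** The push met the hard stop at 16 N. Afterwards the panel face measured at (0.480, -0.208), within about 1.5 mm of the home position I had computed. The last scene picture still shows it shut.
- **Keys:** The load was even across the two fingertips, and the tips sat against a hard stop. I eased off once to check the springs, then pressed again. The spring force fell as expected for full travel: 4.3 N at 1.4 mm up and 2.1 N at 5.2 mm up.
- **Red key and bystanders:** Nothing touched the red key, and the objects visible in the last pictures are where they were.
- **Disagreement:** The arm's reading put the fingertips at about 50 mm at the stop, where fully down should be 46 mm. The spring forces and the key outline in the wrist picture both indicate full depth, so I treated the 4 mm as an error in the height reading.

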